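# Set a straightedge on a board carrier and back its clamp screw off a quarter turn

## Robot

A 6-joint arm with a two-finger parallel gripper is mounted at the origin on a cart in front of the work surface, level with it; the furniture and walls round the work are solid. World frame = base frame: x ahead of the robot, y to its left, z up, the work surface at z = 0. Lengths are in m, angles in rad, forces in N, time in s.
With the tool pointing down it reaches from about 0.35 to 0.775 m from the base axis. Payload 7.3 kg.
Tool frame: the origin (TCP) lies at the centre of the arm's flange, where the gripper is bolted on; the fingertips stand 178 mm ahead of it and the grasp point (between the pads) lies 159 mm ahead of it; z points along the fingers, y is the line along which they close (so a half turn about z gives the same grasp; the last joint's range is limited). The gripper opens to 92 mm and grips with 3 to 60 N. Pads are 19 mm wide; open, the fingers measure 130 mm over their backs; the gripper's body (75 mm by 190 mm) begins 47 mm behind the grasp point.
Start: joints at [1.192, 0.342, 1.524, -0, 1.275, -0.146], TCP at [0.121, 0.511, 0.405] pointing down, gripper open.
Joint ranges: [-2.53, 2.53], [-0.77, 2.02], [0.04, 2.7], [-1, 4.14], [0.28, 2.66], [-3.11, 3.11]. Speed limits (rad/s): [2.57, 2.57, 3.14, 3.14, 3.14, 3.14].

## Interface

Orientations are given as [roll, pitch, yaw] about the fixed x, y, z axes, in that order (R = Rz(yaw) Ry(pitch) Rx(roll)).
In Python, from cell import robot gives the robot as it stands.
- The arm moves only by the shell command python3 drive.py FILE [OPENING] [FORCE], which reads ROWS from the file FILE. ROWS is a JSON list that holds a single list of rows (three levels of brackets), with 1 to 8 rows, each of 6 numbers: dx, dy, dz in shares of 0.8 m (1.0 is 0.8 m), then a rotation vector rx, ry, rz in fractions of the full range, 1 being pi/2 rad; each row shifts and turns the commanded pose from where the row before left it, along the tool's axes as they then stand; what a row does not reach is not made up. A row lasts 1/12 s, in which the tool goes at most 0.0417 m and 0.125 rad, less where a joint would pass 70% of its speed; a pose out of reach is approached as far as the arm can. OPENING is the finger opening in m, set as the command begins (- or left out keeps the last). The fingers move at their own pace and stop on an object; FORCE is the grip in N (left out, the last holds). Time passes only in rows, so rows that do not move let the fingers close. It prints the time, the measured TCP pose, the force, the opening and the grip force at its end. Input that does not fit is refused with a message, and nothing moves.
- robot.observe(): the state, without advancing time (a new reading comes with each control period).
- robot.read_camera(name): name is "scene" or "top" or "wrist"; returns a dict with "image" (420x560x3 uint8, red, green, blue), "fx", "fy", "cx", "cy" (pixels), "k1" (the pictures are not rectified: a ray, as slopes to the right and down, at radius r is drawn at 1 + k1 r^2 times it, then the intrinsics apply), "pose" (4x4, takes a point from camera to world coordinates). Camera axes: x right, y down, z forward; pixel columns grow to the right and rows downward; lengths in m; the calibration is good to about 2 mm. A picture is of the moment at which its call begins. There is no depth.
- robot.hand_in(): hands the job in; it is judged then, once.
The state is a dict: "time": time; "qpos": joint angles; "qvel": joint speeds; "joint_efforts": joint torques, N m; "tool_pos": TCP position; "tool_rot": TCP orientation; "contact_force": force on the tool from outside, world axes, zero at the start; "torque": the same for the moment, N m; "opening": finger opening in m; "grip_force": force on a finger pad.
Only numpy, scipy, OpenCV 4.12 (cv2) and the standard library are available. Lean on these libraries where they do the work, as an engineer would, in place of code of your own. Each camera call takes 0.05 s, during which the arm holds its last target. There are 200 camera calls.

## Task

Lay the loose steel straightedge flat on the board carrier, flush against the near long edge of the circuit board and roughly centred on that edge, so that it stands between the board and the clamp jaw. Then turn the clamp's black thumbscrew clockwise until it seats, back it off a quarter turn, and finish still gripping the thumbscrew at that setting so that its lock nut can be fitted. Leave the flux tin, the tape roll and the heatsink where they are.

Things in the scene. Friction and masses are not known exactly. Their poses are not given: they have to be found in the camera images.
- carrier: Board carrier fixed to the worktop: bare grey plate 155 x 236 x 8 mm (x, y, z) carrying a board and a blue side clamp. Origin at the centre of its underside; +x points away from the robot, y along the board's long edges, z up. An instrument panel hangs over its far part (world x from 0.58, 0.43 m above the worktop): leave towards the robot.
- board: Circuit board, 75 x 210 mm, long axis y, fixed on the carrier, axes as the carrier's; origin at its centre, on the plate's top. Its sheet spans 2 to 4 mm above the plate, its near edge is at x = -38 mm. Within 18 mm of that edge nothing is higher for y from -40 to +100 mm; a blower 13 mm high begins 3 mm from the edge for y below -50 mm.
- edge_mid (a point): Middle of the board's near long edge, at the height of the plate's top; axes as the carrier's. In the carrier frame it is at x = -12, y = 0, z = 8 mm. The straightedge laid flush and centred has its origin at x = -8 mm, y = 0, z = 0 in this frame.
- straightedge: Loose plain steel straightedge, a bar 16 x 180 x 20 mm (x, y, z), 0.2 to 0.45 kg, same end for end. Origin at the centre of its underside, long axis y. Starts flat on the worktop well to the right of the carrier, in front of a shelf whose edge is at world x = 0.65, 0.22 m above the worktop.
- jaw: Steel jaw of the side clamp, 30 mm wide (y), 16 mm high above the plate, top edge bevelled towards the board; origin at the middle of its face that looks to the board, 1 mm above the plate. Slides along the carrier's x, driven by the thumbscrew only. The clamp's blue block behind it is 30 x 36 x 24 mm (x, y, z) below the thumbscrew.
- thumbscrew (a joint): Thumbscrew angle about the vertical, rad: 0 = seated (hard stop), grows counter-clockwise from above as it is backed off, to a stop at 3.4. Starts at 1.4 to 2.6; a quarter turn from seated is 1.57. Stays where left (friction 0.06 N m). The slot between jaw and board edge is 16.3 mm plus 2.5 mm per rad, so the seated jaw meets the straightedge.
- knob: Thumbscrew head: black wing 38 long (x) x 12 thick (y) mm on a collar 26 mm across; orange mark on top at +x. Origin on the turning axis, 38 mm above the worktop, at carrier x = -62.3, y = -58 mm; collar 0 to 8, wing 6 to 32 mm above the origin. Turns with the screw, at joint 0 its axes are parallel to the carrier's. Grip it across the 12 mm.
- flux_tin: Round flux tin, 43 mm across, 19 mm high, ochre and green lid; origin at the centre of its underside. Leave alone.
- tape: Roll of orange-brown tape, 68 mm across, 12 mm high; origin at the centre of its underside. Leave alone.
- sink: Finned aluminium heatsink, 40 x 40 x 12 mm; origin at the centre of its underside. Leave alone.

How it is judged:
By the outcome, as a careful person would: the job done as asked, in the order asked, and still so for the second after the job is handed in, while the arm keeps its last pose, push and grip.
It also fails if it takes over 61 s, if anything falls off the work surface, if the arm or the gripper's body presses on something with over 40 N, if the wrist force passes 120 N, or if a joint passes its speed limit or range.

## Working session

There is one attempt and no reset: what is moved stays moved. The work goes in short steps, Python scripts to look and compute and a shell command to move; the robot and the scene stay as the last step left them, time stands still between calls to the robot, and variables do not carry over. Pictures are saved under pics/ and viewed, at most 11 in all, crops included, and the job is handed in when it is done.

```bash
ls; mkdir -p pics; cat > h.py <<'E'
import numpy as np, cv2
from cell import robot
def cam(name,fn=None):
    c=robot.read_camera(name)
    if fn: cv2.imwrite('pics/'+fn,c['image'][:,:,::-1])
    return c
def K(c): return np.array([[c['fx'],0,c['cx']],[0,c['fy'],c['cy']],[0,0,1]])
def ray(c,uv):
    d=np.array([c['k1'],0,0,0,0.]);p=cv2.undistortPoints(np.array([[uv]],float),K(c),d,None,None)[0,0]
    P=np.array(c['pose']);return P[:3,3],P[:3,:3]@np.array([p[0],p[1],1])
def atz(c,uv,z):
    o,d=ray(c,uv);return o+d*(z-o[2])/d[2]
def tri(obs):
    A=np.zeros((3,3));b=np.zeros(3)
    for c,uv in obs:
        o,d=ray(c,uv);d=d/np.linalg.norm(d);M=np.eye(3)-np.outer(d,d);A+=M;b+=M@o
    x=np.linalg.solve(A,b)
    return x
def proj(c,X):
    P=np.linalg.inv(np.array(c['pose']));r,_=cv2.Rodrigues(P[:3,:3])
    return cv2.projectPoints(np.atleast_2d(np.array(X,float)),r,P[:3,3],K(c),np.array([c['k1'],0,0,0,0.]))[0][:,0]
E
python3 - <<'E'
from h import *
import pickle
np.set_printoptions(precision=4,suppress=True)
D={}
for n in ['scene','top']:
    c=cam(n,n+'0.png');D[n]=c;print(n,c['fx'],c['k1'],np.array(c['pose']))
pickle.dump(D,open('c0.pkl','wb'))
print(robot.observe())
E
```

```text
cell.py
drive.py
pics
scene 528.12847484933 -0.039391946642909216 [[-0.8312 -0.4027  0.3833 -0.0394]
 [-0.5559  0.5904 -0.5851  0.9462]
 [ 0.0093 -0.6995 -0.7146  1.122 ]
 [ 0.      0.      0.      1.    ]]
top 544.8186082121898 0.028508545961112474 [[ 0.0184 -0.9868  0.1611  0.2968]
 [-0.9998 -0.0168  0.0115  0.056 ]
 [-0.0086 -0.1613 -0.9869  1.5628]
 [ 0.      0.      0.      1.    ]]
{'time': 0.1, 'qpos': array([ 1.1919,  0.3426,  1.5249, -0.    ,  1.2754, -0.146 ]), 'qvel': array([-0.    , -0.0019, -0.004 , -0.0008, -0.0002, -0.0014]), 'joint_efforts': array([  0.0008, -43.2   , -24.4693,   0.0718,   0.0526,  -0.    ]), 'tool_pos': array([0.1211, 0.5107, 0.4041]), 'tool_rot': array([-3.1403, -0.0002,  2.9087]), 'contact_force': array([-0.174 , -0.1675,  0.9884]), 'torque': array([0.    , 0.0012, 0.0392]), 'grip_force': 0.0, 'opening': 0.09201371211356482}
```

View pics/top0.png

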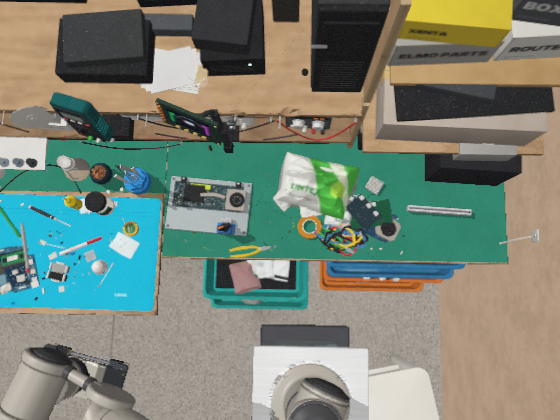

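View pics/scene0.png

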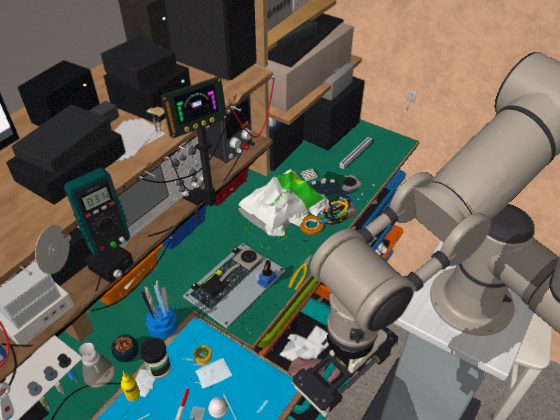

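The top view shows the carrier around (208,206), with the blue clamp and knob near (226,229). The bar runs from about (407,208) to (471,213), with wires and a bag between it and the carrier. In the scene view the bar is at about (356,152) and the carrier at (235,285). I'll enlarge those four regions in one picture.

```bash
python3 - <<'E'
from h import *
import pickle
D=pickle.load(open('c0.pkl','rb'))
def crop(n,x,y,w,h,s):
    return cv2.resize(D[n]['image'][y:y+h,x:x+w,::-1],None,fx=s,fy=s,interpolation=cv2.INTER_CUBIC)
a=crop('top',160,170,100,75,4);b=crop('scene',180,230,110,75*110//100,4)
b=cv2.resize(crop('scene',185,240,100,75,4),(400,300))
d=crop('top',395,190,100,75,4);e=crop('scene',320,120,100,75,4)
cv2.imwrite('pics/m1.png',np.vstack([np.hstack([a,b]),np.hstack([d,e])]))
E
```

```text
(no output)
```

View pics/m1.png

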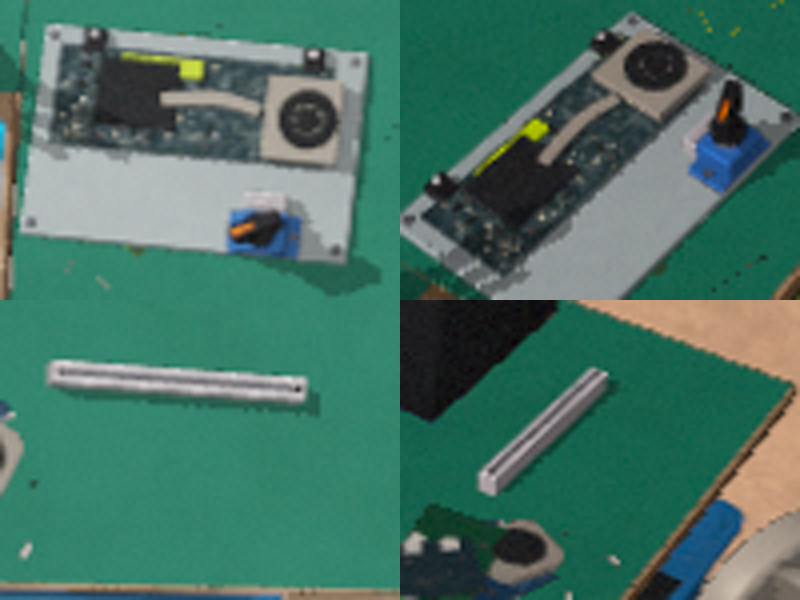

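The crops show the carrier corners in the top view at crop (22,233), (45,25), (368,53) and (347,263). The knob wing's orange end points left, slightly down, and the knob is at (255,230). The bar's ends are at (49,373) and (306,389) in the top view, and near (487,480) and (600,374) in the scene view.

```bash
python3 - <<'E'
from h import *
import pickle
np.set_printoptions(precision=4,suppress=True)
D=pickle.load(open('c0.pkl','rb'));t=D['top'];s=D['scene']
T=lambda x,y:(160+x/4-.4,170+y/4-.4)
S=lambda x,y:(185+(x-400)/4-.4,240+y/4-.4)
T2=lambda x,y:(395+x/4-.4,190+(y-300)/4-.4)
S2=lambda x,y:(320+(x-400)/4-.4,120+(y-300)/4-.4)
C=np.array([atz(t,T(*p),.008) for p in [(22,233),(45,25),(368,53),(347,263)]])
print(C, C.mean(0)); print(np.linalg.norm(C-np.roll(C,-1,0),axis=1))
print('scene far right corner',atz(s,S(630,14),.008),atz(s,S(798,118),.008),'tri',tri([(t,T(368,53)),(s,S(632,14))]),tri([(t,T(347,263)),(s,S(798,120))]))
a=tri([(t,T2(50,372)),(s,S2(600,372))])
print('bar L?',tri([(t,T2(49,371)),(s,S2(487,474))]),tri([(t,T2(307,388)),(s,S2(600,372))]))
L=atz(t,T2(49,371),.02);R=atz(t,T2(307,388),.02);print(L,R,(L+R)/2,np.linalg.norm(L-R),np.arctan2(*(L-R)[:2]))
print('knob',atz(t,T(257,228),.07))
E
```

```text
[[0.4744 0.4227 0.008 ]
 [0.6271 0.4142 0.008 ]
 [0.6103 0.1781 0.008 ]
 [0.4567 0.1887 0.008 ]] [0.5421 0.3009 0.008 ]
[0.153  0.2368 0.154  0.2347]
scene far right corner [0.6069 0.1807 0.008 ] [0.4563 0.1922 0.008 ] tri [0.6097 0.1777 0.004 ] [0.4577 0.1893 0.0019]
bar L? [ 0.5422 -0.2683  0.0244] [ 0.5338 -0.4526  0.0172]
[ 0.5439 -0.2688  0.02  ] [ 0.5348 -0.4511  0.02  ] [ 0.5394 -0.3599  0.02  ] 0.18251544751202659 0.04989480083681862
knob [0.4735 0.2462 0.07  ]
```

The two views agree. The carrier is 0.154 x 0.236 m centred at (0.542, 0.301) with yaw about -0.07. The bar's centre is at about (0.539, -0.360) with yaw about -0.05. I'll turn the tool and pass over the carrier for a close look.

Careful with the scale: shifts go in shares of 0.8 m and turns go in shares of pi/2 rad. That gives: 0.1174 rad is 0.0747.

```bash
echo '[[[0,0,0,0,0,0.0747],[0,0,0,0,0,0.0747],[0,0,0,0,0,0.0747],[0,0,0,0,0,0.0747],[0,0,0,0,0,0.0747],[0,0,0,0,0,0.0747],[0,0,0,0,0,0.0747],[0,0,0,0,0,0.0747]]]' > path.dat && python3 drive.py path.dat; echo '[[[0,0,0,0,0,0.0747],[0,0,0,0,0,0.0747],[0,0,0,0,0,0.0747],[0,0,0,0,0,0.0747],[-0.0263,0.04,0,0,0,0],[-0.0263,0.04,0,0,0,0],[-0.0263,0.04,0,0,0,0],[-0.0263,0.04,0,0,0,0]]]' > path.dat && python3 drive.py path.dat; echo '[[[-0.0263,0.04,0,0,0,0],[-0.0263,0.04,0,0,0,0],[-0.0263,0.04,0,0,0,0],[-0.0263,0.04,0,0,0,0],[-0.0263,0.04,0,0,0,0],[-0.0263,0.04,0,0,0,0],[0,0,0,0,0,0]]]' > path.dat && python3 drive.py path.dat
python3 - <<'E'
from h import *
import pickle
c=cam('wrist','w1.png');pickle.dump(c,open('w1.pkl','wb'));print(c['fx'],c['k1'],np.round(c['pose'],4))
cc=np.array([[x,y,.008] for x in(-.0775,.0775) for y in(-.118,.118)]);a=-.07
W=cc@np.array([[np.cos(a),-np.sin(a),0],[np.sin(a),np.cos(a),0],[0,0,1]]).T+[.5421,.3009,0]
print(proj(c,W))
E
```

```text
time: 0.77
tool_pos: [0.1211, 0.5108, 0.4043]
tool_rot: [-3.141, 0.001, 1.964]
contact_force: [-0.2, -0.4, 0.2]
opening: 0.0918
grip_force: 0.0
time: 1.43
tool_pos: [0.2436, 0.4169, 0.4044]
tool_rot: [-3.141, 0.001, 1.501]
contact_force: [-0.2, 0.1, 0.1]
opening: 0.0918
grip_force: 0.0
time: 2.02
tool_pos: [0.4297, 0.2751, 0.4042]
tool_rot: [3.14, 0.001, 1.495]
contact_force: [-0.0, 0.4, 0.6]
opening: 0.0923
grip_force: 0.0
326.95198627321054 -0.0015079544063173484 [[ 0.9971 -0.0731 -0.0203  0.436 ]
 [-0.0758 -0.9557 -0.2844  0.3505]
 [ 0.0014  0.2851 -0.9585  0.3836]
 [ 0.      0.      0.      1.    ]]
[[305.79704257 244.24063197]
 [309.6079619   33.12670423]
 [430.70828892 243.47750479]
 [459.27806309  32.26662303]]
```

View pics/w1.png

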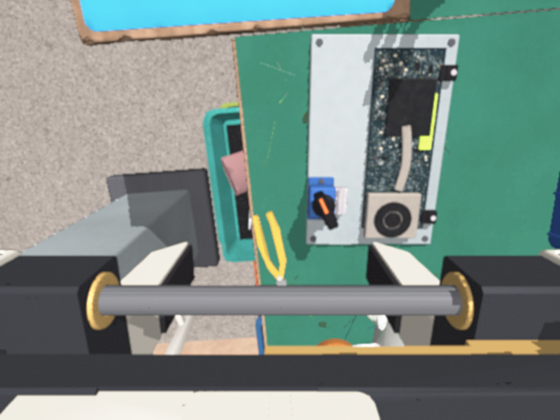

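The wrist view confirms the fit: plate corners are at (306,244), (312,35), (432,245) and (458,35), within 2 px of prediction. The knob is at (324,207) with its orange mark pointing up-left, and its screw end is slightly down. Now I'll take subpixel edge lines for the plate and board, and the knob angle.

```bash
python3 - <<'E'
from h import *
import pickle
np.set_printoptions(precision=4,suppress=True)
c=pickle.load(open('w1.pkl','rb'));im=c['image'].astype(float)
R,G,B=im[...,0],im[...,1],im[...,2];g=im.mean(2);P=[];Q=[]
for v in range(50,165,5):
    sat=(G-R)[v];u=np.arange(295,330);s=sat[u];i=np.argmax(s[:-1]-s[1:]);lo,hi=s[i+3:i+8].mean(),s[max(0,i-6):i-1].mean();m=(lo+hi)/2
    j=[k for k in range(max(0,i-3),i+4) if s[k]>m>=s[k+1]][0];P.append((u[j]+(s[j]-m)/(s[j]-s[j+1]),v))
    u=np.arange(350,388);s=g[v][u];m=(s[:10].mean()+60)/2;j=np.where((s[:-1]>m)&(s[1:]<=m))[0][0];Q.append((u[j]+(s[j]-m)/(s[j]-s[j+1]),v))
for n,pts,z in[('plate',P,.008),('board',Q,.012)]:
    X=np.array([atz(c,p,z) for p in pts]);k=np.polyfit(X[:,1],X[:,0],1);r=X[:,0]-np.polyval(k,X[:,1]);ok=abs(r)<.002;k=np.polyfit(X[ok,1],X[ok,0],1)
    print(n,'yaw',-np.arctan(k[0]),'x at y=.3:',np.polyval(k,.3),'rms',r[ok].std(),ok.sum())
# end edges
for v0,v1 in[(25,45),(235,255)]:
    X=[]
    for u in [325,335,345,355,365,385,400] if v0==25 else [320,332,344,356]:
        s=(G-R)[v0:v1,u];d=abs(np.diff(s));w=d**2;X.append(atz(c,(u,v0+.5+(w*np.arange(len(d))).sum()/w.sum()),.008))
    print(np.array(X)[:,:2].mean(0),np.ptp(np.array(X)[:,1]))
# orange mark on top of knob z=.07
hsv=cv2.cvtColor(c['image'],cv2.COLOR_RGB2HSV);m=((hsv[...,0]<20)&(hsv[...,1]>150)&(hsv[...,2]>120));m[:180]=0;m[230:]=0;m[:,:305]=0;m[:,350:]=0
v,u=np.nonzero(m);X=np.array([atz(c,p,.07) for p in zip(u,v)]);print('mark',len(u),u.mean(),v.mean(),X.mean(0))
U,S,Vt=np.linalg.svd(X[:,:2]-X[:,:2].mean(0));print(Vt[0],np.arctan2(Vt[0,1],Vt[0,0]))
E
```

```text
plate yaw -0.07713777339040226 x at y=.3: 0.46350329722484285 rms 0.00022884752399211382 21
board yaw -0.07459379722372816 x at y=.3: 0.5301871863034858 rms 0.00023217263757033583 23
[0.5237 0.4225] 0.008108598516370358
[0.4964 0.1844] 0.00295992481330723
mark 82 323.3536585365854 205.76829268292684 [0.4729 0.2555 0.07  ]
[ 0.3622 -0.9321] -1.2001156586568653
```

Carrier refined: origin (0.5418, 0.3010), yaw -0.076, and both views agree. The knob is predicted at (0.475, 0.248), with θ about 2.0. Next I move over the bar.

Scaled: -0.039 m is -0.0488, 0.0098 m is 0.0123.

```bash
echo '[[[-0.0488,0.0123,0,0,0,0],[-0.0488,0.0123,0,0,0,0],[-0.0488,0.0123,0,0,0,0],[-0.0488,0.0123,0,0,0,0],[-0.0488,0.0123,0,0,0,0],[-0.0488,0.0123,0,0,0,0],[-0.0488,0.0123,0,0,0,0],[-0.0488,0.0123,0,0,0,0]]]' > path.dat && python3 drive.py path.dat >/dev/null; echo '[[[-0.0488,0.0123,0,0,0,0],[-0.0488,0.0123,0,0,0,0],[-0.0488,0.0123,0,0,0,0],[-0.0488,0.0123,0,0,0,0],[-0.0488,0.0123,0,0,0,0],[-0.0488,0.0123,0,0,0,0],[-0.0488,0.0123,0,0,0,0],[-0.0488,0.0123,0,0,0,0]]]' > path.dat && python3 drive.py path.dat 0.06;echo '[[[0,0,0,0,0,0],[0,0,0,0,0,0]]]' > path.dat && python3 drive.py path.dat
python3 - <<'E'
from h import *
import pickle
np.set_printoptions(precision=4,suppress=True)
c=cam('wrist','w2.png');pickle.dump(c,open('w2.pkl','wb'))
g=c['image'].astype(int)
m=((g[...,1]-g[...,0])<25)&(g.mean(2)>70);m[240:]=0
n,l,st,ce=cv2.connectedComponentsWithStats(m.astype(np.uint8))
for i in range(1,n):
    if st[i,4]>800:
        r=cv2.minAreaRect(np.argwhere(l==i)[:,::-1].astype(np.float32));print(st[i],cv2.boxPoints(r).round(1).tolist())
print('expected',proj(c,[[.5439,-.2688,.02],[.5348,-.4511,.02]]))
E
```

```text
time: 3.4
tool_pos: [0.5382, -0.3553, 0.4044]
tool_rot: [-3.141, -0.001, 1.501]
contact_force: [1.1, 0.7, -0.5]
opening: 0.0599
grip_force: 0.0
time: 3.57
tool_pos: [0.5379, -0.3557, 0.4031]
tool_rot: [-3.14, -0.002, 1.498]
contact_force: [0.4, 0.0, -0.5]
opening: 0.0598
grip_force: 0.0
[    0     0   171   240 35687] [[-0.0, 0.0], [170.0, 0.0], [170.0, 239.0], [0.0, 239.0]]
[ 314    0   50   34 1088] [[311.0, 14.800000190734863], [329.0, -18.399999618530273], [364.29998779296875, 0.699999988079071], [346.29998779296875, 33.900001525878906]]
[502   0  26 186 832] [[500.1000061035156, 184.8000030517578], [522.5999755859375, -0.5], [528.5, 0.20000000298023224], [506.0, 185.5]]
[ 508    0   52  240 8715] [[508.0, 0.0], [559.0, 0.0], [559.0, 239.0], [508.0, 239.0]]
[ 186    9   77   81 1971] [[161.60000610351562, 38.20000076293945], [207.5, -1.7000000476837158], [268.5, 68.5], [222.60000610351562, 108.4000015258789]]
[ 273  104   17  136 2096] [[272.3999938964844, 104.0], [288.29998779296875, 103.69999694824219], [291.1000061035156, 239.0], [275.20001220703125, 239.3000030517578]]
[ 442  215   52   25 1157] [[442.0, 215.0], [493.0, 215.0], [493.0, 239.0], [442.0, 239.0]]
expected [[279.8924  99.8031]
 [283.2476 258.1747]]
```

View pics/w2.png

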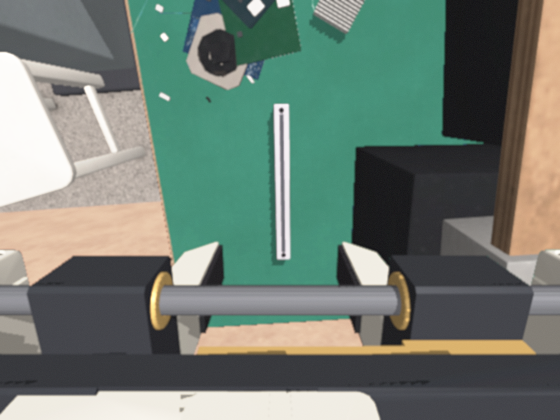

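The bar runs from (281,104) to (284,260), matching the projection. Its surroundings are clear, apart from dark boxes and the shelf from about u=355 to the right.

```bash
python3 - <<'E'
from h import *
import pickle
np.set_printoptions(precision=4,suppress=True)
c=pickle.load(open('w2.pkl','rb'));t=pickle.load(open('c0.pkl','rb'))['top']
g=c['image'].astype(float);X=[]
for v in range(115,236,6):
    s=-(g[v,262:303,1]-g[v,262:303,0]);lo,hi=np.percentile(s,10),np.percentile(s,85);m=(lo+hi)/2;k=np.where(s>m)[0];X.append(atz(c,(262+(k[0]+k[-1])/2,v),.02).tolist()+[(k[-1]-k[0]+1)])
X=np.array(X);k=np.polyfit(X[:,1],X[:,0],1);print('yaw',-np.arctan(k[0]),'x at -.36',np.polyval(k,-.36),'width px',X[:,3].mean())
T2=lambda x,y:(395+x/4-.4,190+(y-300)/4-.4)
for p,q in[((281,104),(49,371)),((284,260),(307,388))]:
    print('tri',tri([(c,p),(t,T2(*q))]),'z=.02',atz(c,p,.02))
print('box',atz(c,(355,148),.0),atz(c,(355,148),.15),atz(c,(355,240),0),atz(c,(445,130),.22),atz(c,(500,250),.22))
o=robot.observe();print(o['tool_pos'],o['tool_rot'],o['opening'])
E
```

```text
yaw -0.05875622906187665 x at -.36 0.539400355441528 width px 15.952380952380953
tri [ 0.5455 -0.2723  0.0055] z=.02 [ 0.5448 -0.2731  0.02  ]
tri [ 0.535  -0.4507  0.0239] z=.02 [ 0.5355 -0.4536  0.02  ]
box [ 0.6268 -0.3274  0.    ] [ 0.5943 -0.3089  0.15  ] [ 0.626  -0.4421  0.    ] [ 0.6227 -0.2947  0.22  ] [ 0.6566 -0.3603  0.22  ]
[ 0.538  -0.3542  0.4036] [-3.1401 -0.002   1.4998] 0.05998263246109076
```

The bar's centre is at (0.5395, -0.3615), yaw -0.059. A dark box front stands at x of about 0.627, and the gripper body would reach 0.635 if centred on the bar. So I'll straddle the bar about 22 mm nearer the robot with the fingers fully open. Closing will then slide the bar to the tool centre, clear of the box.

Scaled: 0.035 m is 0.0438, -0.0204 m is -0.0255, -0.012 rad is -0.0076.

```bash
echo '[[[-0.011,-0.0255,0,0,0,-0.0076],[0,0,0,0,0,0],[0,0,0.0438,0,0,0],[0,0,0.0438,0,0,0],[0,0,0.0438,0,0,0],[0,0,0.0438,0,0,0],[0,0,0.0438,0,0,0],[0,0,0,0,0,0]]]' > path.dat && python3 drive.py path.dat 0.092; echo '[[[0,0,0,0,0,0]]]' > path.dat && python3 drive.py path.dat
python3 - <<'E'
from h import *
c=cam('wrist');t=cam('top')
cv2.imwrite('pics/m2.png',np.hstack([c['image'][:,:,::-1],cv2.resize(t['image'][160:260,400:500,::-1],(240,240)).repeat(1,0)[:240].copy() if 0 else cv2.copyMakeBorder(cv2.resize(t['image'][160:260,405:485,::-1],(240,300)),0,120,0,0,cv2.BORDER_CONSTANT)]))
E
```

```text
time: 4.28
tool_pos: [0.5156, -0.3586, 0.2231]
tool_rot: [-3.132, -0.008, 1.514]
contact_force: [-1.8, 1.8, -0.7]
opening: 0.0919
grip_force: 0.0
time: 4.37
tool_pos: [0.517, -0.3604, 0.229]
tool_rot: [-3.139, -0.003, 1.513]
contact_force: [1.0, -0.5, 0.9]
opening: 0.0917
grip_force: 0.0
```

View pics/m2.png

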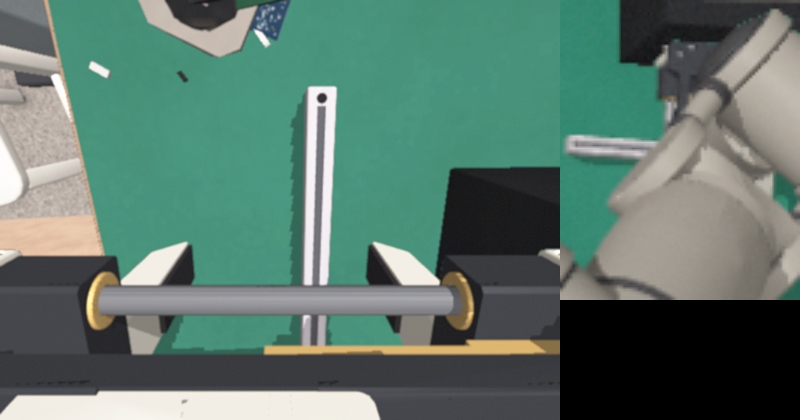

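The bar's far end is at (321,87-98), right of the tool centreline (280) as planned. Both fingers straddle it and the box lies at u>440. Now descend and close.

Scaled: 0.021 m is 0.0263.

```bash
echo '[[[0,0,0.0263,0,0,0],[0,0,0.0263,0,0,0],[0,0,0,0,0,0],[0,0,0,0,0,0]]]' > path.dat && python3 drive.py path.dat; echo '[[[0,0,0,0,0,0],[0,0,0,0,0,0],[0,0,0,0,0,0],[0,0,0,0,0,0],[0,0,0,0,0,0],[0,0,0,0,0,0],[0,0,0,0,0,0],[0,0,0,0,0,0]]]' > path.dat && python3 drive.py path.dat 0.012 15;  echo '[[[0,0,0,0,0,0],[0,0,0,0,0,0],[0,0,0,0,0,0],[0,0,0,0,0,0]]]' > path.dat && python3 drive.py path.dat - 40
```

```text
time: 4.8
tool_pos: [0.5172, -0.3622, 0.1895]
tool_rot: [3.14, 0.001, 1.512]
contact_force: [0.8, 0.6, 0.5]
opening: 0.0919
grip_force: 0.0
time: 5.47
tool_pos: [0.5173, -0.3623, 0.1882]
tool_rot: [3.14, 0.001, 1.512]
contact_force: [3.8, -0.4, 1.5]
opening: 0.0428
grip_force: 1.6
time: 5.8
tool_pos: [0.5171, -0.3623, 0.1882]
tool_rot: [3.14, 0.001, 1.512]
contact_force: [5.1, -0.2, 3.9]
opening: 0.0163
grip_force: 2.3
```

Scaled: -0.035 m is -0.0438, -0.03 m is -0.0375.

```bash
echo '[[[0,0,0,0,0,0],[0,0,0,0,0,0],[0,0,0,0,0,0],[0,0,0,0,0,0]]]' > path.dat && python3 drive.py path.dat 0.005 50;  echo '[[[0,0,-0.0125,0,0,0],[0,0,-0.025,0,0,0],[0,0,-0.0375,0,0,0],[0,0,-0.0438,0,0,0],[0,0,-0.0438,0,0,0],[0,0,-0.0375,0,0,0],[0,0,-0.025,0,0,0],[0,0,0,0,0,0]]]' > path.dat && python3 drive.py path.dat
```

```text
time: 6.13
tool_pos: [0.5171, -0.3623, 0.1882]
tool_rot: [3.14, 0.001, 1.512]
contact_force: [4.5, -0.8, 4.4]
opening: 0.0154
grip_force: 50.0
time: 6.8
tool_pos: [0.5164, -0.3623, 0.3721]
tool_rot: [3.138, 0.004, 1.512]
contact_force: [1.0, -0.7, -2.5]
opening: 0.0153
grip_force: 50.0
```

Scaled: 0.03 m is 0.0375, 0.02 m is 0.025, 0.009 rad is 0.0057.

```bash
echo '[[[0.0125,-0.0019,0,0,0,0.0057],[0.025,-0.0038,0,0,0,0.0051],[0.0375,-0.0056,0,0,0,0],[0.0375,-0.0056,0,0,0,0],[0.0375,-0.0056,0,0,0,0],[0.0375,-0.0056,0,0,0,0],[0.0375,-0.0056,0,0,0,0],[0.0375,-0.0056,0,0,0,0]]]' > path.dat && python3 drive.py path.dat; echo '[[[0.0375,-0.0056,0,0,0,0],[0.0375,-0.0056,0,0,0,0],[0.0375,-0.0056,0,0,0,0],[0.0375,-0.0056,0,0,0,0],[0.0375,-0.0056,0,0,0,0],[0.0375,-0.0056,0,0,0,0],[0.0375,-0.0056,0,0,0,0],[0.0375,-0.0056,0,0,0,0]]]' > path.dat && python3 drive.py path.dat;echo '[[[0.0375,-0.0056,0,0,0,0],[0.0375,-0.0056,0,0,0,0],[0.0375,-0.0056,0,0,0,0],[0.0375,-0.0056,0,0,0,0],[0.0375,-0.0056,0,0,0,0],[0.025,-0.0038,0,0,0,0],[0.0225,0,0,0,0,0],[0,0,0,0,0,0]]]' > path.dat && python3 drive.py path.dat;echo '[[[0,0,0.025,0,0,0],[0,0,0.0375,0,0,0],[0,0,0.0375,0,0,0],[0,0,0.025,0,0,0],[0,0,0,0,0,0],[0,0,0,0,0,0]]]' > path.dat && python3 drive.py path.dat
python3 - <<'E'
from h import *
import pickle
c=cam('wrist','w3.png');pickle.dump(c,open('w3.pkl','wb'))
E
```

```text
time: 7.47
tool_pos: [0.4993, -0.1481, 0.3645]
tool_rot: [-3.135, -0.003, 1.495]
contact_force: [-0.1, 0.7, -2.8]
opening: 0.0153
grip_force: 50.0
time: 8.13
tool_pos: [0.4812, 0.0933, 0.3648]
tool_rot: [-3.135, 0.001, 1.495]
contact_force: [0.7, 0.8, -2.8]
opening: 0.0158
grip_force: 50.0
time: 8.8
tool_pos: [0.4702, 0.2837, 0.3645]
tool_rot: [-3.136, 0.002, 1.498]
contact_force: [-0.8, -0.3, -3.0]
opening: 0.0157
grip_force: 50.0
time: 9.3
tool_pos: [0.4708, 0.2804, 0.2655]
tool_rot: [-3.136, 0.003, 1.495]
contact_force: [-0.8, 1.1, -4.3]
opening: 0.0156
grip_force: 50.0
```

View pics/w3.png

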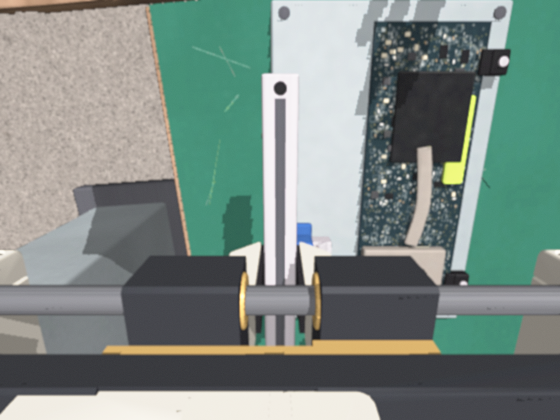

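The bar is held straight with its end at (280,75). The board edge runs from about (375,25) to (362,245), and the jaw is at (320,245). I'll measure the offset from bar to slot in this view.

```bash
python3 - <<'E'
from h import *
import pickle
np.set_printoptions(precision=4,suppress=True)
c=pickle.load(open('w3.pkl','rb'));im=c['image'].astype(float);g=im.mean(2);o=robot.observe();p=o['tool_pos'];print(p,o['tool_rot'],o['qpos'])
zt=p[2]-.168;Q=[];L=[];R=[]
for v in range(40,230,6):
    u=np.arange(320,385);s=g[v][u];m=(s[:15].mean()+60)/2;j=np.where((s[:-1]>m)&(s[1:]<=m))[0];
    if len(j): Q.append(atz(c,(u[j[-1] if 0 else j[0]]+.5,v),.012))
for v in range(100,236,8):
    s=(im[v,:,1]-im[v,:,0]);b=g[v]
    u=np.arange(250,282);d=np.diff(b[u]);L.append(atz(c,(u[np.argmax(d)]+.5,v),zt))
    u=np.arange(284,305);d=np.diff(b[u]);R.append(atz(c,(u[np.argmin(d)]+.5,v),zt))
def fit(X,n):
    X=np.array(X);ok=np.ones(len(X),bool)
    for _ in range(4):
        k=np.polyfit(X[ok,1],X[ok,0],1);r=X[:,0]-np.polyval(k,X[:,1]);ok=abs(r)<max(.0008,2*np.median(abs(r)))
    print(n,'yaw',-np.arctan(k[0]),'x@y=.3',np.polyval(k,.3),ok.sum(),r[ok].std());return k
fit(Q,'board');fit(L,'barL');fit(R,'barR')
e=atz(c,(280,75),zt);yaw=o['tool_rot'][2];print('bar end along tool x',(e-p)[:2]@[np.cos(yaw),np.sin(yaw)])
for uv in [(284,13),(500,13)]:print('screw',atz(c,uv,.008))
E
```

```text
[0.4716 0.2808 0.2672] [-3.1395  0.0011  1.4947] [ 0.3973  0.5308  1.6379 -0.0001  0.9752  0.4735]
board yaw -0.0776047099501951 x@y=.3 0.5302826114308552 32 0.00020071376539833983
barL yaw -0.07956604956104542 x@y=.3 0.4640771204815987 17 0.00011206021296920761
barR yaw -0.07509118375433553 x@y=.3 0.4792051275885241 17 0.0001783721129840058
bar end along tool x 0.08886850890798524
screw [0.4826 0.4148 0.008 ]
screw [0.6205 0.4042 0.008 ]
```

Scaled: 0.02 m is 0.025, 0.0124 m is 0.0155.

```bash
echo '[[[0.0075,0.015,0,0,0,0],[0.0075,0.015,0,0,0,0],[0.0075,0.015,0,0,0,0],[0.0088,0.0155,0,0,0,0],[0,0,0.025,0,0,0],[0,0,0.025,0,0,0],[0,0,0.01,0,0,0],[0,0,0,0,0,0]]]' > path.dat && python3 drive.py path.dat; echo '[[[0,0,0,0,0,0]]]' > path.dat && python3 drive.py path.dat
python3 - <<'E'
from h import *
import pickle
c=cam('wrist','w4.png');pickle.dump(c,open('w4.pkl','wb'));o=robot.observe();print(o['tool_pos'],o['tool_rot'])
E
```

```text
time: 10.02
tool_pos: [0.5216, 0.302, 0.2188]
tool_rot: [-3.139, 0.001, 1.495]
contact_force: [0.1, 0.2, -4.2]
opening: 0.0151
grip_force: 50.0
time: 10.1
tool_pos: [0.5223, 0.3024, 0.2207]
tool_rot: [3.141, -0.0, 1.495]
contact_force: [0.5, -0.7, -3.7]
opening: 0.0152
grip_force: 50.0
[0.52253138 0.30246732 0.22121975] [ 3.13969611e+00 -1.04553952e-03  1.49491638e+00]
```

View pics/w4.png

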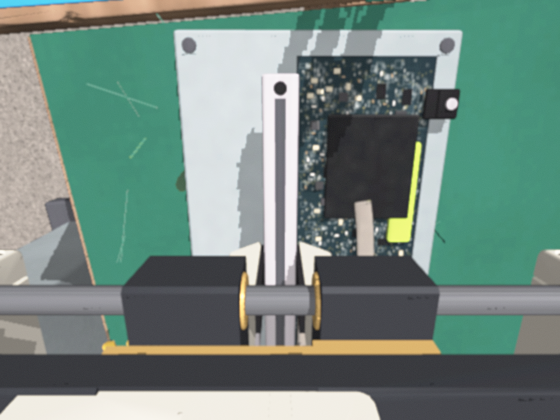

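The bar is above the slot line with its end at (280,75). The board corner shows just beyond it at (298,57), so I can check the gap from those rows.

```bash
python3 - <<'E'
from h import *
import pickle
np.set_printoptions(precision=4,suppress=True)
c=pickle.load(open('w4.pkl','rb'));im=c['image'].astype(float);g=im.mean(2);zt=.2212-.168
ex=np.array([.9971,-.0759]);Q=[];R=[];L=[]
for v in range(60,73,2):
    u=np.arange(285,310);s=g[v][u];m=(s[:8].mean()+60)/2;j=np.where((s[:-1]>m)&(s[1:]<=m))[0][0];Q.append(atz(c,(u[j]+.5,v),.012)[:2]@ex)
for v in range(100,236,8):
    u=np.arange(288,308);R.append(atz(c,(u[np.argmin(np.diff(g[v][u]))]+.5,v),zt)[:2]@ex)
    u=np.arange(252,275);L.append(atz(c,(u[np.argmax(np.diff(g[v][u]))]+.5,v),zt)[:2]@ex)
print('edge',np.median(Q),'R',np.median(R),np.std(R),'L',np.median(L),'gap',np.median(Q)-np.median(R))
E
```

```text
edge 0.5071860750976702 R 0.5062943758427704 0.0001273152629345545 L 0.49090158020165103 gap 0.000891699254899847
```

Scaled: 0.008 m is 0.01, -0.001 m is -0.0013.

```bash
echo '[[[0,-0.0013,0,0,0,0],[0,0,0.01,0,0,0],[0,0,0.01,0,0,0],[0,0,0.005,0,0,0],[0,0,0,0,0,0],[0,0,0,0,0,0]]]' > path.dat && python3 drive.py path.dat;echo '[[[0,0,0.0025,0,0,0],[0,0,0.0013,0,0,0],[0,0,0,0,0,0]]]' > path.dat && python3 drive.py path.dat;echo '[[[0,0,0.0013,0,0,0],[0,0,0.0013,0,0,0],[0,0,0,0,0,0]]]' > path.dat && python3 drive.py path.dat
```

```text
time: 10.65
tool_pos: [0.521, 0.3023, 0.1991]
tool_rot: [-3.141, 0.0, 1.495]
contact_force: [-0.2, 0.5, -3.6]
opening: 0.0153
grip_force: 50.0
time: 10.9
tool_pos: [0.5211, 0.3024, 0.1966]
tool_rot: [-3.141, -0.0, 1.495]
contact_force: [-0.3, 0.8, -4.1]
opening: 0.0156
grip_force: 50.0
time: 11.15
tool_pos: [0.5212, 0.3024, 0.1961]
tool_rot: [3.141, -0.0, 1.495]
contact_force: [-3.3, -1.1, 7.4]
opening: 0.0153
grip_force: 50.0
```

Contact comes at z=0.196, exactly plate height. I'll ease off slightly and then push toward the board edge.

Careful with the scale: shifts go in shares of 0.8 m and turns go in shares of pi/2 rad. That gives: 0.001 m is 0.0013, -0.0006 m is -0.0008.

```bash
echo '[[[0,0,-0.0008,0,0,0],[0,0.0013,0,0,0,0],[0,0,0,0,0,0]]]' > path.dat && python3 drive.py path.dat;echo '[[[0,0.0013,0,0,0,0],[0,0,0,0,0,0]]]' > path.dat && python3 drive.py path.dat;echo '[[[0,0.0013,0,0,0,0],[0,0,0,0,0,0]]]' > path.dat && python3 drive.py path.dat
```

```text
time: 11.4
tool_pos: [0.5216, 0.3025, 0.1961]
tool_rot: [-3.14, -0.0, 1.495]
contact_force: [-5.6, -1.0, 8.0]
opening: 0.0154
grip_force: 50.0
time: 11.57
tool_pos: [0.5221, 0.3025, 0.1962]
tool_rot: [-3.139, 0.0, 1.495]
contact_force: [-9.7, 0.7, 9.2]
opening: 0.0156
grip_force: 50.0
time: 11.73
tool_pos: [0.5231, 0.3025, 0.1962]
tool_rot: [-3.139, 0.0, 1.495]
contact_force: [-9.1, 0.4, 8.7]
opening: 0.0154
grip_force: 50.0
```

Scaled: 0.001 m is 0.0013, -0.0008 m is -0.001.

```bash
echo '[[[0,0,-0.001,0,0,0],[0,0.0013,0,0,0,0],[0,0,0,0,0,0]]]' > path.dat && python3 drive.py path.dat;echo '[[[0,0.0013,0,0,0,0],[0,0,0,0,0,0]]]' > path.dat && python3 drive.py path.dat;echo '[[[0,0.001,0,0,0,0],[0,0,0,0,0,0]]]' > path.dat && python3 drive.py path.dat
```

```text
time: 11.98
tool_pos: [0.524, 0.3024, 0.1962]
tool_rot: [-3.138, 0.0, 1.495]
contact_force: [-10.0, 1.2, 5.8]
opening: 0.0155
grip_force: 50.0
time: 12.15
tool_pos: [0.5243, 0.3024, 0.1962]
tool_rot: [-3.136, 0.001, 1.495]
contact_force: [-11.7, 2.3, 7.5]
opening: 0.0155
grip_force: 50.0
time: 12.32
tool_pos: [0.5246, 0.3025, 0.1962]
tool_rot: [-3.134, 0.001, 1.495]
contact_force: [-14.2, 1.6, 9.0]
opening: 0.0156
grip_force: 50.0
```

Travel stops at x=0.524 with the push rising to 14 N, so the bar is against the board edge. Release with a small opening, lift and look.

Scaled: -0.04 m is -0.05, -0.03 m is -0.0375.

```bash
echo '[[[0,0,0,0,0,0],[0,0,0,0,0,0],[0,0,0,0,0,0]]]' > path.dat && python3 drive.py path.dat 0.032 20;echo '[[[0,0,-0.025,0,0,0],[0,0,-0.0375,0,0,0],[0,0,-0.05,0,0,0],[0,-0.0375,-0.025,0,0,0],[0,-0.0375,0,0,0,0],[0,0,0,0,0,0],[0,0,0,0,0,0]]]' > path.dat && python3 drive.py path.dat
python3 - <<'E'
from h import *
import pickle
c=cam('wrist','w5.png');pickle.dump(c,open('w5.pkl','wb'));o=robot.observe();print(o['tool_pos'],o['tool_rot'],o['qpos'])
E
```

```text
time: 12.57
tool_pos: [0.5275, 0.3021, 0.1965]
tool_rot: [3.14, -0.001, 1.495]
contact_force: [-0.5, 0.5, -0.0]
opening: 0.0297
grip_force: 0.0
time: 13.15
tool_pos: [0.4665, 0.3067, 0.307]
tool_rot: [3.14, -0.001, 1.496]
contact_force: [-0.3, -0.6, -0.7]
opening: 0.032
grip_force: 0.0
[0.46742863 0.30659969 0.30659214] [ 3.13971430e+00 -7.75923262e-04  1.49544418e+00] [ 4.43497550e-01  4.97243823e-01  1.56818736e+00 -2.93042128e-04
  1.07414558e+00  5.18989793e-01]
```

View pics/w5.png

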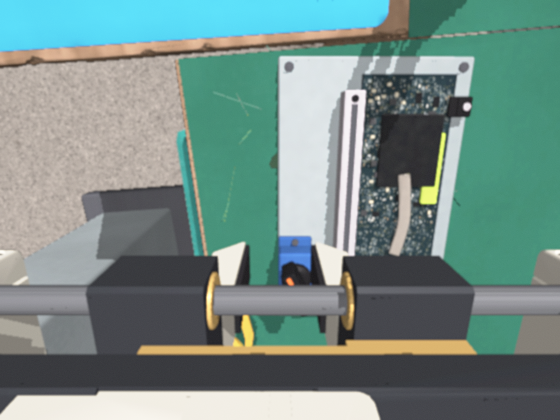

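The bar lies flush and parallel along the board edge, from (355,92) to (345,250). Its end is about 15 mm short of the board corner, so it is centred. Next I rise for a clear view of the knob and measure its axis and angle.

Scaled: -0.035 m is -0.0438, -0.012 m is -0.015.

```bash
echo '[[[-0.015,0.005,-0.0375,0,0,0],[-0.015,0.005,-0.0438,0,0,0],[-0.015,0.005,-0.0375,0,0,0],[0,0,0,0,0,0],[0,0,0,0,0,0]]]' > path.dat && python3 drive.py path.dat
python3 - <<'E'
from h import *
import pickle
np.set_printoptions(precision=4,suppress=True)
c=cam('wrist','w6.png');t=cam('top','t6.png');pickle.dump((c,t),open('w6.pkl','wb'));o=robot.observe();print(o['tool_pos'],o['tool_rot'],o['qpos'])
k=proj(c,[.4768,.2478,.07])[0];print(k)
hsv=cv2.cvtColor(c['image'],cv2.COLOR_RGB2HSV);x0,y0=int(k[0])-35,int(k[1])-35
print(x0,y0);cv2.imwrite('pics/k6.png',cv2.resize(c['image'][y0:y0+70,x0:x0+70,::-1],(560,560),interpolation=cv2.INTER_CUBIC))
E
```

```text
time: 13.62
tool_pos: [0.4778, 0.269, 0.4025]
tool_rot: [3.137, -0.002, 1.493]
contact_force: [-0.5, 0.2, 0.1]
opening: 0.0323
grip_force: 0.0
[0.4769 0.2695 0.3999] [-3.1403  0.0006  1.4942] [0.3745 0.3879 1.4684 0.0001 1.2867 0.451 ]
[278.7146 212.1294]
243 177
```

View pics/k6.png

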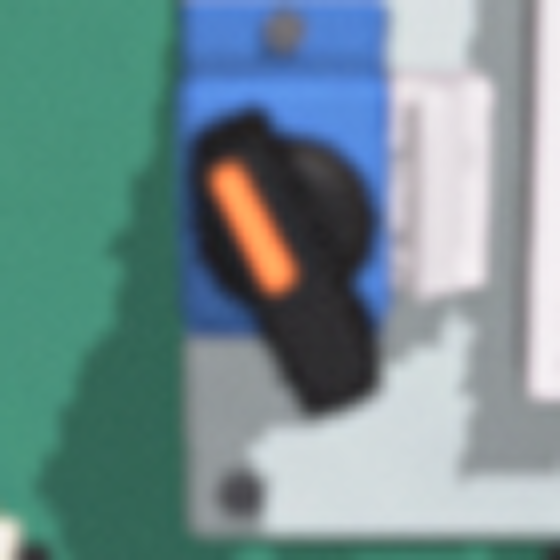

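The strip runs from the axis at crop (283,285) to the outer end at (220,168), and the wing's other end is at (345,397). The axis pixel is about (278.3,212.5), and the prediction was (278.7,212.1).

```bash
python3 - <<'E'
from h import *
import pickle
np.set_printoptions(precision=4,suppress=True)
c,t=pickle.load(open('w6.pkl','rb'))
hsv=cv2.cvtColor(c['image'],cv2.COLOR_RGB2HSV);m=((hsv[...,0]<20)&(hsv[...,1]>130)&(hsv[...,2]>130));m[:195]=0;m[217:]=0;m[:,:265]=0;m[:,285:]=0
v,u=np.nonzero(m);X=np.array([atz(c,p,.07)[:2] for p in zip(u,v)]);d=np.linalg.svd(X-X.mean(0))[2][0];print('PCA',np.arctan2(d[1],d[0])%np.pi,len(u),X.mean(0))
f=lambda x,y:(243+x/8-.44,177+y/8-.44)
a,b=atz(c,f(220,168),.07),atz(c,f(345,397),.07);print(a,b,(a+b)/2,np.linalg.norm(a-b),np.arctan2(*(a-b)[1::-1]))
c1=pickle.load(open('w1.pkl','rb'))
T=pickle.load(open('c0.pkl','rb'))['top']
print('tri top/wrist mark',tri([(c,(u.mean(),v.mean())),(T,(160+238/4-.4,170+231/4-.4))]))
E
```

```text
PCA 1.9351244129187546 90 [0.473  0.2553]
[0.4695 0.2635 0.07  ] [0.4827 0.2324 0.07  ] [0.4761 0.2479 0.07  ] 0.033768185382361496 1.972410118573433
tri top/wrist mark [0.4718 0.2578 0.0768]
```

Scaled: 0.03 m is 0.0375, -0.0215 m is -0.0269, -0.113 rad is -0.0719.

```bash
echo '[[[-0.0269,0.002,0,0,0,0],[0,0,0,0,0,-0.0719],[0,0,0,0,0,-0.0719],[0,0,0,0,0,-0.0719],[0,0,0,0,0,-0.0713],[0,0,0.0375,0,0,0],[0,0,0.0375,0,0,0],[0,0,0,0,0,0]]]' > path.dat && python3 drive.py path.dat 0.045;echo '[[[0,0,0.0375,0,0,0],[0,0,0.0375,0,0,0],[0,0,0.0313,0,0,0],[0,0,0,0,0,0],[0,0,0,0,0,0]]]' > path.dat && python3 drive.py path.dat
```

```text
time: 14.38
tool_pos: [0.4747, 0.2478, 0.3344]
tool_rot: [-3.129, -0.001, 1.946]
contact_force: [-0.6, -0.5, -0.9]
opening: 0.0448
grip_force: 0.0
time: 14.8
tool_pos: [0.4763, 0.2483, 0.2556]
tool_rot: [-3.138, -0.0, 1.946]
contact_force: [0.7, 0.5, -0.3]
opening: 0.0452
grip_force: 0.0
```

Everything is free so far. Descend the last 27 mm and close gently on the wing.

Scaled: 0.014 m is 0.0175, 0.0135 m is 0.0169.

```bash
echo '[[[0,0,0.0175,0,0,0],[0,0,0.0169,0,0,0],[0,0,0,0,0,0],[0,0,0,0,0,0]]]' > path.dat && python3 drive.py path.dat;echo '[[[0,0,0,0,0,0],[0,0,0,0,0,0],[0,0,0,0,0,0],[0,0,0,0,0,0],[0,0,0,0,0,0],[0,0,0,0,0,0],[0,0,0,0,0,0],[0,0,0,0,0,0]]]' > path.dat && python3 drive.py path.dat 0.004 10
python3 -c "
from cell import robot;o=robot.observe();print(o['contact_force'],o['torque'],o['opening'],o['grip_force'],o['qpos'])"
```

```text
time: 15.13
tool_pos: [0.4768, 0.2484, 0.2301]
tool_rot: [3.14, 0.0, 1.946]
contact_force: [0.0, 0.2, 0.8]
opening: 0.0448
grip_force: 0.0
time: 15.8
tool_pos: [0.4761, 0.2481, 0.2289]
tool_rot: [-3.141, -0.0, 1.946]
contact_force: [-3.1, -1.6, 5.7]
opening: 0.0118
grip_force: 10.0
[-3.08958561 -1.55643686  5.7499935 ] [-0.30629488  0.49653325  0.02147388] 0.011815514334411078 10.0009024143219 [ 3.37573652e-01  5.67166099e-01  1.70664700e+00 -1.22933227e-05
  8.68282159e-01 -3.77585682e-02]
```

Scaled: -0.0008 m is -0.001, 0.11 rad is 0.07.

```bash
echo '[[[0,-0.001,0,0,0,0],[0,0,0,0,0,0.07],[0,0,0,0,0,0.07],[0,0,0,0,0,0.07],[0,0,0,0,0,0.07],[0,0,0,0,0,0.07],[0,0,0,0,0,0.07],[0,0,0,0,0,0.07]]]' > path.dat && python3 drive.py path.dat - 30;python3 -c "
from cell import robot;o=robot.observe();print(o['torque'])"; echo '[[[0,0,0,0,0,0.07],[0,0,0,0,0,0.07],[0,0,0,0,0,0.07],[0,0,0,0,0,0.07],[0,0,0,0,0,0.07],[0,0,0,0,0,0.07],[0,0,0,0,0,0]]]' > path.dat && python3 drive.py path.dat;python3 -c "
from cell import robot;o=robot.observe();print(o['torque'],o['qpos'])"
```

```text
time: 16.47
tool_pos: [0.4758, 0.2479, 0.2289]
tool_rot: [3.141, -0.001, 1.171]
contact_force: [-0.1, -0.5, 3.6]
opening: 0.0117
grip_force: 30.0
[-0.1839991   0.19362773  0.03215676]
time: 17.05
tool_pos: [0.4759, 0.2479, 0.2289]
tool_rot: [3.141, -0.001, 0.512]
contact_force: [-0.1, -0.2, 3.8]
opening: 0.0116
grip_force: 30.0
[-0.1770623   0.16290869 -0.06639249] [3.37398800e-01 5.66322601e-01 1.70822224e+00 5.60414418e-05
 8.65743960e-01 1.39614985e+00]
```

Scaled: 0.1 rad is 0.0637.

```bash
T='import numpy as np
from cell import robot
o=robot.observe();print(o["torque"].round(3),o["tool_rot"].round(4),o["contact_force"].round(1))'
echo '[[[0,0,0,0,0,0.0637],[0,0,0,0,0,0.0637],[0,0,0,0,0,0.0637],[0,0,0,0,0,0.0637],[0,0,0,0,0,0.0318],[0,0,0,0,0,0]]]' > path.dat && python3 drive.py path.dat>/dev/null;python3 -c "$T";echo '[[[0,0,0,0,0,0.0255],[0,0,0,0,0,0]]]' > path.dat && python3 drive.py path.dat>/dev/null;python3 -c "$T";echo '[[[0,0,0,0,0,0.0191],[0,0,0,0,0,0]]]' > path.dat && python3 drive.py path.dat>/dev/null;python3 -c "$T";echo '[[[0,0,0,0,0,0.0127],[0,0,0,0,0,0]]]' > path.dat && python3 drive.py path.dat>/dev/null;python3 -c "$T"
```

```text
[-0.171  0.169 -0.04 ] [-3.1412e+00 -1.3000e-03  6.7400e-02] [-0.2 -0.2  3.8]
[-0.154  0.083 -0.013] [-3.1412e+00 -1.1000e-03  2.8600e-02] [ 0.7 -0.1  4.6]
[-0.14   0.058 -0.044] [-3.1412e+00 -1.2000e-03 -1.3000e-03] [ 0.9 -1.2  4.8]
[-0.139  0.045 -0.008] [-3.1412e+00 -1.1000e-03 -2.2900e-02] [ 0.7 -1.5  4.6]
```

Scaled: 0.025 rad is 0.0159.

```bash
T='import numpy as np
from cell import robot
o=robot.observe();print(o["torque"].round(3),o["tool_rot"].round(4),o["contact_force"].round(1))'
for i in 1; do echo '[[[0,0,0,0,0,0.0159],[0,0,0,0,0,0]]]' > path.dat && python3 drive.py path.dat>/dev/null;python3 -c "$T";echo '[[[0,0,0,0,0,0.0159],[0,0,0,0,0,0]]]' > path.dat && python3 drive.py path.dat>/dev/null;python3 -c "$T";echo '[[[0,0,0,0,0,0.0159],[0,0,0,0,0,0]]]' > path.dat && python3 drive.py path.dat>/dev/null;python3 -c "$T";done
```

```text
[-0.213  0.007  0.014] [-3.1411e+00 -1.1000e-03 -4.8300e-02] [0.7 0.7 4.7]
[-0.107  0.044  0.018] [-3.1411e+00 -1.1000e-03 -7.3300e-02] [0.6 0.  5.4]
[-0.162  0.054  0.417] [-3.1413e+00 -1.2000e-03 -9.7500e-02] [1.4 0.3 5.7]
```

Scaled: 0.02 rad is 0.0127.

```bash
T='import numpy as np
from cell import robot
o=robot.observe();print(o["torque"].round(3),o["tool_rot"].round(4),o["contact_force"].round(1),o["opening"],o["qpos"].round(3))'
echo '[[[0,0,0,0,0,0.0127],[0,0,0,0,0,0]]]' > path.dat && python3 drive.py path.dat>/dev/null;python3 -c "$T";echo '[[[0,0,0,0,0,0.0127],[0,0,0,0,0,0]]]' > path.dat && python3 drive.py path.dat>/dev/null;python3 -c "$T"
```

```text
[-0.118  0.022  0.553] [-3.1414e+00 -1.2000e-03 -1.1670e-01] [-0.1  0.3  5.6] 0.011824644697299073 [ 0.338  0.566  1.708 -0.     0.866  2.025]
[-0.153  0.079  0.633] [-3.1415e+00 -1.3000e-03 -1.3630e-01] [ 0.5 -1.   5.4] 0.012118721382735592 [ 3.380e-01  5.660e-01  1.708e+00 -1.000e-03  8.660e-01  2.045e+00]
```

The screw is seated. The torque climbs to 0.63 N m from yaw of about -0.078, which agrees with the carrier yaw of -0.076. Now I back off to tool yaw 1.494.

Scaled: -0.11 rad is -0.07.

```bash
T='import numpy as np
from cell import robot
o=robot.observe();print(o["torque"].round(3),o["tool_rot"].round(4),o["tool_pos"].round(4),o["contact_force"].round(1),o["opening"],o["time"])'
echo '[[[0,0,0,0,0,-0.0382],[0,0,0,0,0,-0.0637],[0,0,0,0,0,-0.07],[0,0,0,0,0,-0.07],[0,0,0,0,0,-0.07],[0,0,0,0,0,-0.07],[0,0,0,0,0,-0.07],[0,0,0,0,0,-0.07]]]' > path.dat && python3 drive.py path.dat>/dev/null;python3 -c "$T";echo '[[[0,0,0,0,0,-0.07],[0,0,0,0,0,-0.07],[0,0,0,0,0,-0.07],[0,0,0,0,0,-0.07],[0,0,0,0,0,-0.07],[0,0,0,0,0,-0.07],[0,0,0,0,0,-0.0509],[0,0,0,0,0,0]]]' > path.dat && python3 drive.py path.dat>/dev/null;python3 -c "$T"
```

```text
[-0.185 -0.053 -0.102] [ 3.1413e+00 -1.2000e-03  6.8810e-01] [0.4758 0.2479 0.2289] [ 1.6 -0.8  5.4] 0.012036649330640635 19.55
[-0.084 -0.018  0.04 ] [ 3.1405e+00 -7.0000e-04  1.4272e+00] [0.4758 0.248  0.2289] [1.  0.2 5.2] 0.011932102600889697 20.2167
```

Scaled: -0.04 rad is -0.0255.

```bash
T='import numpy as np
from cell import robot
o=robot.observe();print(o["torque"].round(3),o["tool_rot"].round(4),o["tool_pos"].round(4),o["contact_force"].round(1),o["opening"],o["grip_force"],o["time"])'
echo '[[[0,0,0,0,0,-0.0255],[0,0,0,0,0,-0.0172],[0,0,0,0,0,0],[0,0,0,0,0,0],[0,0,0,0,0,0]]]' > path.dat && python3 drive.py path.dat>/dev/null;python3 -c "$T"
python3 - <<'E'
from h import *
s=cam('scene');w=cam('wrist');t=cam('top')
a=cv2.resize(s['image'][225:325,180:300,::-1],(480,400),interpolation=cv2.INTER_CUBIC)
b=cv2.resize(w['image'][:320,150:450,::-1],(320,341));d=cv2.resize(t['image'][165:245,160:260,::-1],(320,256))
r=np.vstack([b,d])[:597];L=cv2.copyMakeBorder(a,0,197,0,0,cv2.BORDER_CONSTANT);cv2.imwrite('pics/m7.png',np.hstack([L,r]))
E
```

```text
[-0.172 -0.075  0.056] [ 3.1405e+00 -6.0000e-04  1.4900e+00] [0.4758 0.2479 0.2289] [ 0.2 -0.1  4.6] 0.011666380093439298 30.00152885913849 20.6333
```

View pics/m7.png

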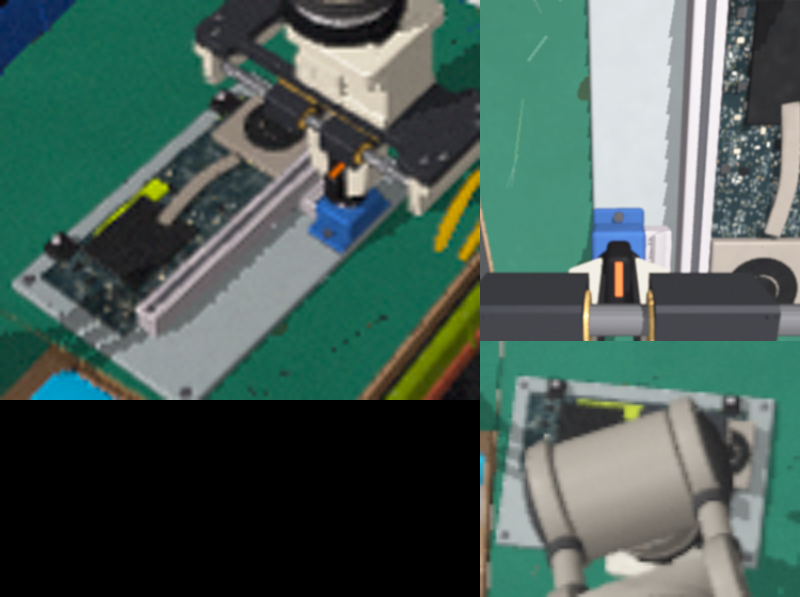

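The picture shows the bar flush on the board edge between board and jaw. The wing is square in the pads with its mark pointing along +y (wrist panel, about (619,278)). The setting is θ of about 1.57. Handing in.

```bash
python3 -c "
from cell import robot;print(robot.hand_in())"
```

```text
the job is handed in; nothing more can be done
None
```

The job is handed in, at about 21 s of the 61 s allowed: the straightedge lies flush and centred on the board's near edge, the thumbscrew was seated and then backed off to about 1.57 rad, and it is still gripped there. I never touched the flux tin, tape roll or heatsink, but the hand-in gave no verdict.

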